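Tap the top-heavy bottle stopper to the middle of its stand

TASK

The silver-plated bottle stopper with the ball finial stands off-centre, near the edge of its small round oak stand in the drawer, and would fall off when the drawer is slid back into the dresser. With a few light taps or nudges of the fingertips low on its skirt, and never gripping or lifting it, work it to the middle of the stand so that it stands upright with an even margin of wood all round. Do not topple it, and leave the stand, the tools and the flap where they are.

Things in the scene. Friction and masses are not known exactly. Their poses are not given: they have to be found in the camera images.
- stopper: Silver-plated bottle stopper, loose, 70 mm high, about 0.14 kg and top-heavy: it slides if pushed low on the skirt, tips if pushed higher. Round straight skirt 34 mm across, 14 mm high; bell shoulder; thin stem; 27 mm ball on top. Starts upright on the stand, 13 to 19 mm off the stand's centre in any direction. Origin: centre of the underside of its foot; z up its axis.
- stand: Turned oak stand, a flat-topped disc 60 mm across and 22 mm high with a fine dark line 52 mm across on top; about 0.3 kg, loose, on the painted bottom of the drawer's front compartment, its edge at least 65 mm from the drawer's walls and partition. Origin: centre of its underside; z up, top at z = 22 mm.
- drawer: Fixed drawer on the table, 400 mm deep (its x), 500 mm wide (its y). Front panel (-x, towards the robot) 20 mm thick, 95 mm high; sides and back 12 mm thick, 75 mm high; painted bottom 14 mm above the table. A partition, 63 mm high, ends the front compartment (its x -180 to +60 mm, y -238 to +238 mm). Origin: centre of its underside.
- flap (a joint): Hinged oak flap that lies shut over the drawer's rear compartment, top face 71 mm above the table, hinged along the drawer's back; 0 = shut, positive = lifted (rad). Leave it shut.
- champagne_key: Brass champagne key lying on the drawer bottom: a 12 mm thick tube with a screw point and a 64 mm cross handle, about 110 mm long, 12 mm high. Bystander. Origin: under the middle of its tube; x along the tube.
- sardine_key: Rusty iron sardine-tin key lying on the drawer bottom: rod with a loop, 75 mm long, 25 mm wide, 5 mm thick. Bystander. Origin: on its underside near its middle; x along the rod.
- cork_puller: Two-prong cork puller with a turned boxwood handle 84 mm long and 20 mm thick, two steel blades across it, about 110 mm long in all, lying on the flap. Bystander. Origin: on its underside near its middle; x from the handle to the blades.
- corkscrew: Plain corkscrew with a turned boxwood cross handle 90 mm long and 24 mm thick, about 105 mm long in all, lying on the flap. Bystander. Origin: on its underside near its middle; x from the handle to the point.
Mind the look-alikes: they are no part of the job. What is meant by the stopper is not turquoise, and is the smaller of those in its own colour. There is more than one size of the stand; the job needs the larger.

How it is judged (in metres and radians):
At the end, for the whole second after the job is handed in: The stopper stands upright (within about 3 degrees) and still on top of the stand with its centre within 5 mm of the stand's centre; the stand is within 10 mm and the four tools within 12 mm of where they were, and the flap is shut (horizontal distance between stopper and stand below 0.005 m and angle between each of stopper, stand's own z axis and vertical below 0.06 rad and z of stopper in the frame of stand between 0.019 and 0.025 m and linear speed of stopper below 0.01 m/s and angular speed of stopper below 0.15 rad/s and distance of stand from where it was at the start of the episode below 0.01 m and value of joint flap below 0.1 rad and distance of each of champagne_key, sardine_key, cork_puller, corkscrew from where it was at the start of the episode below 0.012 m); the robot touches nothing.
It fails at once if the stopper is toppled or knocked off the stand (angle between stopper's own z axis and vertical above 0.4 rad or z of stopper in the frame of stand below 0.012 m).
It fails at once if the stopper is struck, pressed or squeezed with more than 5 N (contact force between the fingers and stopper above 5 N).
It fails at once if the stopper is taken between the fingers, or lifted more than 8 mm (z of stopper in the frame of stand above 0.03 m or (horizontal distance between the grasp point and stopper below 0.009 m and z of the grasp point in the frame of stopper below 0.07 m)).
It fails at once if the stand is shifted by more than 10 mm (distance of stand from where it was at the start of the episode above 0.01 m).
It fails at once if one of the tools is moved by more than 12 mm, or the flap lifted (distance of any of champagne_key, sardine_key, cork_puller, corkscrew from where it was at the start of the episode above 0.012 m or value of joint flap above 0.1 rad).
It also fails if it takes over 40 s, if anything falls off the work surface, if the arm or the gripper's body presses on something with over 40 N, if the wrist force passes 120 N, or if a joint passes its speed limit or range.

ROBOT

A 7-joint arm with a two-finger parallel gripper is mounted at the origin on the work surface. World frame = base frame: x ahead of the robot, y to its left, z up, the work surface at z = 0. Lengths are in mm, angles in rad, forces in N, time in s.
With the tool pointing down it reaches from about 400 to 900 mm from the base axis. Payload 5.6 kg.
Tool frame: the origin (TCP) lies midway between the tips of the shut fingers; the grasp point (between the pads) lies 19 mm behind it; x points along the fingers, y is the direction in which the jaws open and shut, and the axes are right-handed (so a half turn about x gives the same grasp; the last joint's range is limited). The gripper opens to 92 mm and grips with 3 to 60 N. Pads are 20 mm wide; open, the fingers measure 128 mm over their backs; the gripper's body (75 mm by 189 mm) begins 69 mm behind the grasp point.
Start: joints at [-1.268, 0.468, -0.012, 1.603, 0.006, 1.071, -0.056], TCP at [220.358, 611.516, 214.592] pointing down, gripper open.
Joint ranges: [-2.53, 2.53], [-0.31, 2.02], [-1.57, 1.55], [0.28, 2.44], [-1.29, 4.43], [0.15, 1.84], [-2.92, 2.92]. Speed limits (rad/s): [2.57, 2.57, 3.14, 3.14, 3.14, 3.14, 3.14].

INTERFACE

Orientations are given as a rotation vector (axis times angle).
In Python, from cell import robot, grip, kin, viewer gives the robot as it stands. Calls block until the motion is done:
- robot.movep(position, orientation): joint-space move of the TCP to a pose.
- robot.servo_line(position, feed=150, rotation=None): straight line of the TCP; rotation=None keeps the orientation; feed is the mean speed in mm/s.
- robot.goto_joints(angles): joint-space move.
- grip(opening, newtons=None): opening from 0.0 (shut) to 1.0 (fully open); newtons is the grip in N (None keeps the last); returns when the fingers have stopped.
- robot.hold(seconds).
- kin.ik(position, orientation): joint angles nearest the present ones, or None.
- robot.observe(): the state.
- viewer.read_camera(name): name is "side" or "top"; returns the picture (400x640x3 uint8, red, green, blue); there is no depth.
- viewer.camera_info(name): a dict with "camera_matrix" (3x3 intrinsics, pixels), "R" (3x3) and "t" (3): a world point X has camera coordinates R X + t. Camera axes: x right, y down, z forward; pixel columns grow to the right and rows downward; lengths in mm; the calibration is good to about 2 mm. A picture is of the moment at which its call begins. camera_info takes no time and is no camera call.
A pose or a line that the arm cannot do raises robot.IKError and nothing moves.
- robot.job_done(): hands the job in, once; it reports no verdict.
Trained networks look in the newest picture that a camera, given by its name, has taken for a name from the list of things; names that differ only in an ending like _2 or _b are one class to them, and where a whole thing is asked for, a point or a joint stands for the part that bears it (a point fixed in the world has none). Each returns a list of dicts, best first, with "confidence" (0 to 1); they miss things now and then, are a little off and sometimes report something else, mostly with a low value. They report only what shows in the picture. A call takes as long as a camera call. They do not tell look-alikes from the thing itself.
- viewer.silhouettes(name, camera): "mask" (400x640 bool, what is visible of it).
- viewer.pinpoint(name, camera): "at" ([x, y, z] in mm, in the coordinates of the camera as it stood for that picture, good to about 4 mm: a listed point, or the origin of a listed thing).
The state is a dict: "t": time; "joints": joint angles; "joint_velocities": joint speeds; "joint_torque": joint torques, N m; "tcp_pos": TCP position; "tcp_rot": TCP orientation; "contact_force": force on the tool from outside, world axes, zero at the start; "wrist_torque": the same for the moment, N m; "grip_width": opening from 0.0 (shut) to 1.0 (fully open).
Only numpy, scipy, OpenCV 4.12 (cv2) and the standard library are available. Lean on these libraries where they do the work, as an engineer would, in place of code of your own. Each camera call takes 0.05 s, during which the arm holds its last target. There are 200 camera calls.

## Working session

There is one attempt and no reset: what is moved stays moved. The work goes in short steps, each a Python script; the robot and the scene stay as the last script left them, time stands still between calls to the robot, and variables do not carry over. Pictures are saved under pics/ and viewed, about 8 in all and at most 12, crops included, and the job is handed in when it is done.

```bash
mkdir -p pics; ls
python3 - <<'E'
from cell import robot, grip, kin, viewer
import cv2,numpy as np
for c in("top","side"):
    im=viewer.read_camera(c); cv2.imwrite(f"pics/{c}0.png",im[:,:,::-1])
    i=viewer.camera_info(c); R=np.array(i["R"]);t=np.array(i["t"])
    print(c,np.round(i["camera_matrix"],1).tolist(),np.round(R,3).tolist(),np.round(-R.T@t))
    for n in("stopper","stand","champagne_key","sardine_key","drawer"):
        for d in viewer.pinpoint(n,c):
            print(n,round(d["confidence"],2),np.round(R.T@(np.array(d["at"])-t),1))
print(robot.observe()["t"],robot.observe()["tcp_rot"])
E
```

```text
pics
top [[439.3, 0.0, 312.7], [0.0, 439.3, 199.2], [0.0, 0.0, 1.0]] [[0.009, -1.0, 0.002], [-0.99, -0.009, -0.141], [0.141, -0.001, -0.99]] [434. -56. 913.]
stopper 0.88 [ 448.3 -303.2    2.1]
stopper 0.77 [515.1 -69.8  33.6]
stopper 0.7 [ 296.  -187.7   -3.4]
stand 0.92 [530. -82.  14.]
stand 0.59 [ 533.2 -304.6   -1.8]
champagne_key 0.7 [528.1 135.1  12. ]
sardine_key 0.64 [520.6  20.   12. ]
sardine_key 0.39 [530.2 -80.4  15.1]
drawer 0.59 [582.4  26.   -4.6]
side [[428.8, 0.0, 317.5], [0.0, 428.8, 208.4], [0.0, 0.0, 1.0]] [[0.975, -0.222, 0.004], [-0.097, -0.442, -0.892], [0.2, 0.869, -0.453]] [ 381. -760.  466.]
stopper 0.94 [ 453.4 -303.1    0.8]
stopper 0.73 [517.8 -70.1  38.1]
stopper 0.57 [ 296.  -187.4    2.4]
stand 0.81 [529.5 -80.1  16.5]
stand 0.75 [ 544.  -302.6   -1.7]
champagne_key 0.81 [528.7 127.2  14.6]
sardine_key 0.5 [514.4  24.4  12.5]
drawer 0.8 [579.4  20.2   2.6]
0.6 [ 0.27144853  1.55365737 -0.27137434]
```

View pics/top0.png

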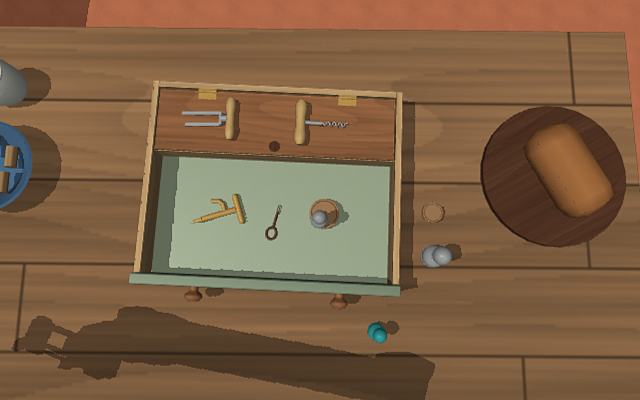

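View pics/side0.png

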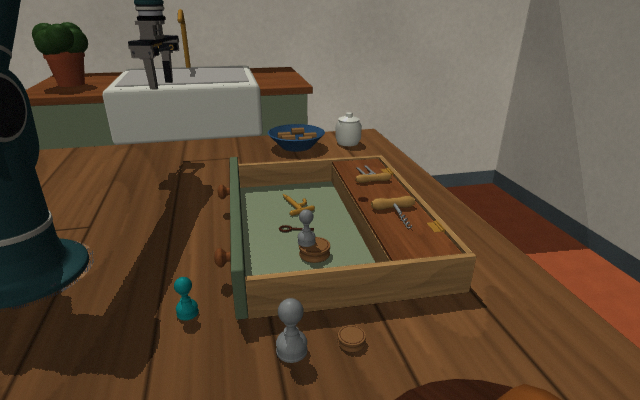

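The top view shows the candidates. Stoppers: silver in the drawer (321,216), bigger silver on the table (435,256), turquoise (377,332). Stands: larger under the drawer stopper (324,213), smaller on the table (432,212). The small silver stopper and the larger stand, both in the drawer, fit the description. Next I'll measure them with masks and confirm with a crop.

```bash
cat > h.py <<'E'
from cell import robot, grip, kin, viewer
import cv2,numpy as np
from scipy.optimize import minimize
from scipy.spatial.transform import Rotation as Ro
A=np.linspace(0,2*np.pi,48)
STOP=[[(0,17),(14,17)],[(14,17),(20,14),(28,6)],[(28,5),(45,5)],[(56.5+13.5*np.sin(a),13.5*np.cos(a)) for a in np.linspace(-1.5,1.5,13)]]
STAND=[[(0,30),(22,30)]]
S=4
def proj(P,i):
    c=P@np.array(i["R"]).T+np.array(i["t"]); p=c@np.array(i["camera_matrix"]).T
    return p[:,:2]/p[:,2:]
def render(parts,x,y,z,i):
    m=np.zeros((400*S,640*S),np.uint8)
    for part in parts:
        P=np.vstack([np.c_[x+r*np.cos(A),y+r*np.sin(A),0*A+z+h] for h,r in part])
        cv2.fillConvexPoly(m,cv2.convexHull(np.round((proj(P,i)+.5)*S-.5).astype(np.int32)),1)
    return m
def mask_near(name,cam,xyz):
    i=viewer.camera_info(cam); p=proj(np.array([xyz],float),i)[0]
    b=None
    for d in viewer.silhouettes(name,cam):
        v,u=np.nonzero(d["mask"])
        e=np.hypot(u.mean()-p[0],v.mean()-p[1])
        if e<15 and (b is None or e<b[0]): b=(e,d["mask"])
    return None if b is None else b[1]
def fit(parts,z,m,cam,x0,excl=None):
    i=viewer.camera_info(cam)
    M=cv2.resize(m.astype(np.uint8),None,fx=S,fy=S,interpolation=cv2.INTER_NEAREST)
    keep=np.ones_like(M) if excl is None else 1-excl
    def f(q):
        r=render(parts,q[0],q[1],z,i); return float(((r!=M)*keep).sum())/max(1,M.sum())
    s=minimize(f,x0,method="Nelder-Mead",options=dict(initial_simplex=np.array(x0)+[[0,0],[5,1],[1,5]],xatol=.05,fatol=1e-5))
    return s.x,s.fun
def measure(x0=(516,-70),s0=(530,-81),tag=None,stand=True):
    out={}
    for cam in("top","side"):
        im=viewer.read_camera(cam); i=viewer.camera_info(cam)
        if tag:
            u,v=proj(np.array([[s0[0],s0[1],50]]),i)[0].astype(int)
            cv2.imwrite(f"pics/{tag}_{cam}.png",cv2.resize(im[v-35:v+35,u-45:u+45,::-1],None,fx=6,fy=6,interpolation=cv2.INTER_CUBIC))
        m=mask_near("stopper",cam,[*x0,65])
        if m is not None:
            q,e=fit(STOP,36,m,cam,x0); out["stopper",cam]=q; print(cam,"stopper",np.round(q,1),round(e,3))
            if stand:
                ms=mask_near("stand",cam,[*s0,25])
                if ms is not None:
                    ex=cv2.dilate(cv2.resize(m.astype(np.uint8),None,fx=S,fy=S),np.ones((5,5)))
                    q,e=fit(STAND,14,ms,cam,s0,ex); out["stand",cam]=q; print(cam,"stand",np.round(q,1),round(e,3))
        else: print(cam,"no stopper mask")
    return out
E
python3 - <<'E'
from h import *
measure(tag="m1")
o=robot.observe(); print(o["t"],o["contact_force"]); print(Ro.from_rotvec(o["tcp_rot"]).as_matrix().round(3))
a=cv2.imread("pics/m1_top.png");b=cv2.imread("pics/m1_side.png");cv2.imwrite("pics/m1.png",cv2.resize(np.hstack([a,b]),(800,311)))
E
```

```text
top stopper [517.7 -68.7] 0.103
top stand [530.7 -79.7] 0.094
side stopper [517.9 -70.2] 0.122
side stand [531.2 -78.6] 0.041
0.9 [-0.32693223 -0.11159886 -0.5343835 ]
[[ 0.     0.339  0.941]
 [ 0.     0.941 -0.339]
 [-1.     0.     0.   ]]
```

View pics/m1.png

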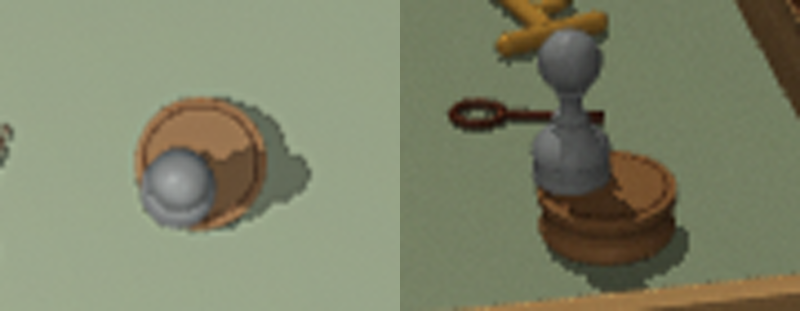

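The crop confirms it: the small silver stopper sits low-left on the larger lined stand. In world coordinates the stopper is at about (517.8, -69.4) and the stand at (531, -79.2). I'll set the shut fingers behind it, in line with the push.

```bash
cat >> h.py <<'E'
def rot(d):
    z=np.array([d[0],d[1],0.]);z/=np.linalg.norm(z);x=np.array([0,0,-1.]);return Ro.from_matrix(np.c_[x,np.cross(z,x),z]).as_rotvec()
def st():
    o=robot.observe(); print("t",round(o["t"],2),"tcp",np.round(o["tcp_pos"],1),"F",np.round(o["contact_force"],2)); return o
E
python3 - <<'E'
from h import *
s=np.array([517.8,-69.4]); c=np.array([531,-79.2]); d=(c-s)/np.linalg.norm(c-s)
p=s-50*d; r=rot(d)
print(d,p,kin.ik([*p,190],r),kin.ik([*p,40],r))
grip(0.0)
robot.movep([*p,190],r); st()
robot.servo_line([*p,40],feed=80); st()
robot.servo_line([*(s-31*d),40],feed=20); st()
measure(tag="m2",stand=False)
a=cv2.imread("pics/m2_top.png");b=cv2.imread("pics/m2_side.png");cv2.imwrite("pics/m2.png",cv2.resize(np.hstack([a,b]),(800,311)))
E
```

```text
[ 0.8029102 -0.5961   ] [477.65448991 -39.59500009] [-0.52231636  0.22407851  0.61542177  2.06577501 -0.16470645  0.89847968
  1.11653292] [-0.28345485  0.47566553  0.35792162  2.15048538 -0.30542722  0.56274163
  1.23032438]
t 4.73 tcp [477.9 -38.7 190. ] F [-0.04  0.38 -0.02]
t 6.76 tcp [478.  -39.6  40.3] F [ 0.58  0.1  -0.42]
t 7.86 tcp [492.8 -50.8  40. ] F [ 0.88  0.21 -0.81]
top no stopper mask
side stopper [518.1 -68.8] 0.097
```

View pics/m2.png

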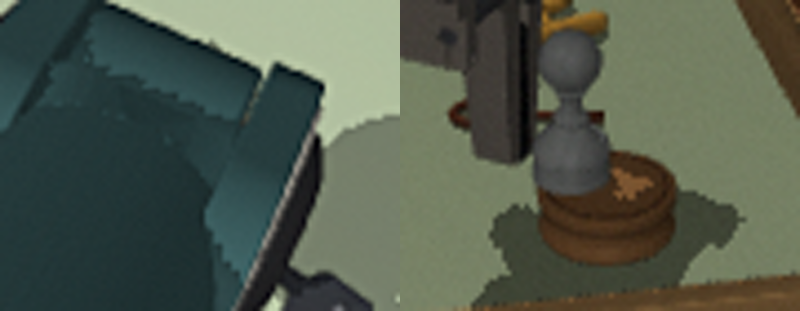

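The arm blocks the top camera, but the side view is clear. The finger is beside the skirt and not yet touching, so I'll push part of the way slowly and check.

Run:
```python
from h import *
s=np.array([517.8,-69.4]); c=np.array([531,-79.2]); d=(c-s)/np.linalg.norm(c-s)
for k in (36,33):
    robot.servo_line([*(c-k*d),40],feed=9); st()
    o=measure(tag=f"m3_{k}",x0=tuple(c-(k-27)*d))
    q=o["stopper","side"]-np.array([531.2,-78.6]); print(k,"along",q@d,"lat",q@[-d[1],d[0]])
```

```text
t 9.48 tcp [502.1 -57.8  40. ] F [-0.5   0.21  0.4 ]
top no stopper mask
side no stopper maskTraceback (most recent call last):
  File "<stdin>", line 6, in <module>
KeyError: ('stopper', 'side')
```

Run:
```python
from h import *
s=np.array([517.8,-69.4]); c=np.array([531,-79.2]); d=(c-s)/np.linalg.norm(c-s)
viewer.read_camera("side"); i=viewer.camera_info("side")
print(proj(np.array([[*(c-9*d),65]]),i))
for e in viewer.silhouettes("stopper","side"):
    v,u=np.nonzero(e["mask"]); print(e["confidence"],u.mean(),v.mean(),len(u))
    if np.hypot(u.mean()-307,v.mean()-230)<25:
        q,f=fit(STOP,36,e["mask"],"side",tuple(c-9*d)); q2=q-np.array([531.2,-78.6]); print(q,f,"along",q2@d,"lat",q2@[-d[1],d[0]])
```

```text
[[309.37055441 229.83738361]]
0.96 309.1979166666667 230.38333333333333 480
[523.77194518 -74.51460393] 0.09153645833333333 along -8.399365581166169 lat -1.1476572842956332
0.63 290.70719776380156 332.76100628930817 1431
0.6 184.95441595441596 299.3176638176638 702
```

View pics/m3_36_side.png

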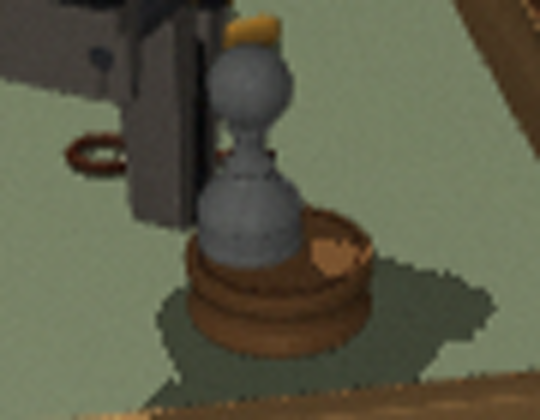

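The stopper has slid about 8 mm and is still upright; the missing mask was only a missed detection. The contact offset is about 27 mm, as modelled. I'll carry on.

Run:
```python
from h import *
s=np.array([517.8,-69.4]); c=np.array([531,-79.2]); d=(c-s)/np.linalg.norm(c-s)
robot.servo_line([*(c-28.3*d),40],feed=9); st()
viewer.read_camera("side")
for _ in range(3):
    m=mask_near("stopper","side",[*c,65])
    if m is not None: break
if m is not None:
    q,f=fit(STOP,36,m,"side",tuple(c)); q2=q-np.array([531.2,-78.6]); print(q,f,"along",q2@d,"lat",q2@[-d[1],d[0]])
# back away and look with both cameras
robot.servo_line([*(c-55*d),40],feed=40)
robot.servo_line([*(c-55*d),180],feed=120)
robot.servo_line([*(c-55*d+np.array([-30,170])),200],feed=150); st()
o=measure(tag="m4",x0=tuple(c),s0=tuple(c)); st()
for cam in("top","side"):
    try: print(cam,o["stopper",cam]-o["stand",cam])
    except KeyError: pass
a=cv2.imread("pics/m4_top.png");b=cv2.imread("pics/m4_side.png");cv2.imwrite("pics/m4.png",cv2.resize(np.hstack([a,b]),(800,311)))
```

```text
t 10.79 tcp [508.4 -62.4  40. ] F [-0.65  0.86  0.64]
[529.33650923 -76.38361139] 0.10222772277227722 along -2.8174049967006347 lat 0.6687341775086169
t 14.33 tcp [456.9 122.7 199.9] F [-0.35 -0.34  0.01]
top stopper [529.  -77.6] 0.052
top stand [531.1 -78.6] 0.061
side no stopper mask
t 14.58 tcp [456.9 123.1 200. ] F [-0.75  0.13 -0.2 ]
top [-2.09572709  0.9963783 ]
```

View pics/m4.png

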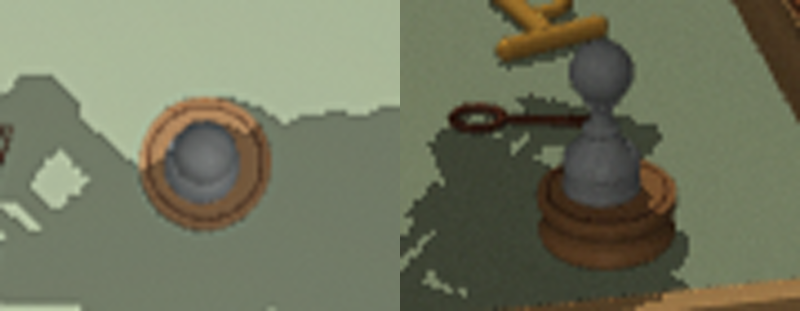

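Upright, and about 2.5 mm short along the push line. That's inside tolerance, but there is time for one more light nudge of about 2.3 mm.

Run:
```python
from h import *
s=np.array([517.8,-69.4]); c=np.array([531,-79.2]); d=(c-s)/np.linalg.norm(c-s); r=rot(d)
robot.servo_line([*(c-55*d),180],feed=150)
robot.servo_line([*(c-55*d),40],feed=100)
robot.servo_line([*(c-32*d),40],feed=25)
robot.servo_line([*(c-26*d),40],feed=8); st()
robot.servo_line([*(c-55*d),40],feed=40)
robot.servo_line([*(c-55*d),180],feed=120)
robot.servo_line([*(c-55*d+np.array([-30,170])),200],feed=150)
for _ in range(2):
    o=measure(tag="m5",x0=tuple(c),s0=tuple(c))
    for cam in("top","side"):
        try: print(cam,o["stopper",cam]-o["stand",cam])
        except KeyError: pass
st()
for n in("champagne_key","sardine_key"):
    i=viewer.camera_info("side");R=np.array(i["R"]);t=np.array(i["t"])
    print(n,[np.round(R.T@(np.array(e["at"])-t),1).tolist() for e in viewer.pinpoint(n,"side")[:1]])
a=cv2.imread("pics/m5_top.png");b=cv2.imread("pics/m5_side.png");cv2.imwrite("pics/m5.png",cv2.resize(np.hstack([a,b]),(800,311)))
```

```text
t 19.41 tcp [510.  -63.6  40. ] F [-2.11  1.12  0.76]
top stopper [530.7 -78.2] 0.162
side stopper [531.4 -78.1] 0.121
side stand [532.  -78.8] 0.063
side [-0.53232861  0.70415592]
top stopper [531.6 -77.6] 0.12
top stand [529.9 -79.1] 0.061
side stopper [531.2 -78.5] 0.113
side stand [531.8 -78.6] 0.052
top [1.68664335 1.46573588]
side [-0.66762161  0.04439926]
t 23.51 tcp [456.9 123.6 200. ] F [ 0.8  -0.3  -0.07]
champagne_key [[531.8, 128.7, 15.2]]
sardine_key [[515.8, 21.0, 13.5]]
```

View pics/m5.png

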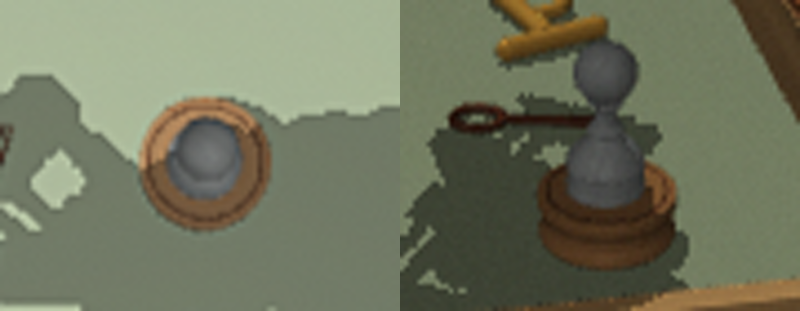

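The stopper is upright and centred to within 1–2 mm by both cameras. The stand and the tools inside the drawer haven't moved, and the arm is clear, so I'm handing in.

```bash
python3 -c "
from h import *
print(robot.job_done()); st()"
```

```text
the job is handed in; nothing more can be done
None
the job is handed in; nothing more can be done
```

I worked the small silver stopper to the middle of the larger oak stand with two slow pushes of the shut fingers, low on its skirt, and handed the job in. It was never gripped or lifted.

- **Position:** It started about 16 mm off-centre. In the last checks the side camera put it 0.7–0.9 mm from the stand's centre. The top camera said about 2.2 mm, from a poorer mask. Both are inside the 5 mm limit, though they differ slightly.
- **Upright:** The stopper looks upright in the last picture.
- **Stand and tools:** The stand stayed within about 1 mm of its start. The champagne key and sardine key read within about 4 mm of where they were, which is the detector's noise. I did not measure the flap or the two tools on it again, but the arm did not go over them.
- **Force and time:** The last wrist reading during a push was about 2.5 N. I read it only at the end of each move, so I have no continuous record. The clock stood at about 23.5 s at the last check, just before hand-in, with the arm clear of everything.
- **Misses:** The stopper detector missed a few times. The arm blocked the top camera at the start of the first push, so I steered that push by the side camera.

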